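Open the detergent dispenser's reservoir cap of unknown thread hand

TASK

The liquid-detergent dispenser on the ledge needs a refill: pull its drop-down hood all the way down and leave it down, then unscrew the cap of the teal reservoir inside and lift it off. Nobody remembers whether this reservoir has an ordinary or a reverse thread, so try the cap one way, then the other, until it gives. Finish while still holding the cap in the gripper, upright, straight above the open neck and well clear of it; do not drop it, and leave the refill bottle and the pod bowl as they stand.

Things in the scene. Friction and masses are not known exactly. Their poses are not given: they have to be found in the camera images.
- dispenser: white detergent dispenser, fixed, 150 mm wide (y), 234 mm tall when shut, plus a tab. Origin on the ledge under the cap's axis; x to its back, z up; its front (spout, hood) looks to -x, roughly to the robot. Tub 96 mm high, front at x -62; pump box behind the neck at x 58 to 112, 176 mm high. The teal reservoir (shoulder 154 mm high) is fixed in it and cannot turn
- hood (a joint): hood angle, rad: 0 shut, grows as it is pulled forward and down; stop at 1.35. Starts shut or up to 0.12 ajar. Stiff friction hinge: it stays where it is left; 1 to 4 N at the tab move it. All the way down: 1.25 or more
- hood_hinge (a point): middle of the hood's hinge line, which runs along the dispenser's y at the front, 100 mm above the ledge (dispenser frame -62, 0, 100 mm). The hood is a shell 150 mm wide: front plate 134 mm high above this line, top plate reaching 112 mm back over the cap, two cheeks 82 mm deep; shut, it leaves no access to the cap from above. Axes as the dispenser's
- hood_tab (a point): grip point of the orange pull tab; moves and turns with the hood (shut: 20 mm behind, 162 mm above the hinge line; z along the front plate away from the hinge, y along the hinge). The tab is a fin upright on the hood's top plate, 12 mm thick (y), 26 mm long (x), 41 mm high, rounded end 13 mm beyond this point. Held by its flat sides it can pivot between the pads
- cap: dark teal screw cap, about 45 g, a separate part: skirt 52 mm in diameter, 30 mm high, with a white grip bar on top. Origin at the centre of the skirt's lower rim, z up, x along the bar. Screwed on, its rim is 158 mm above the ledge and the bar stands 45 degrees left of front-to-back (cap x = dispenser x turned +45 degrees about z). It must rise about 30 mm to be off the neck
- cap_bar (a point): middle of the cap's upright grip bar, 52 mm above the rim; bar 46 mm long (x), 14 mm thick (y), from 30 to 62 mm above the rim. Coarse quick thread, hand unknown and unseen: the tightening way stops hard within 5 degrees; the loosening way turns easily without rising, lifts straight off between 40 and 90 degrees (best 60), stops at about 95. Before that it cannot be lifted
- neck_mouth (a point): centre of the reservoir's open mouth, 184 mm above the ledge, on the cap's axis; neck 34 mm in diameter, 43 mm over its threads
- refill: closed teal refill bottle with a white cap and a blank white label, 62 x 92 mm and 196 mm tall, loose, beside the dispenser (either side); origin at the centre of its underside. Leave it alone
- pod_bowl: white ceramic bowl of washing pods, 120 mm across, 48 mm high, loose, on the dispenser's other side; origin at the centre of its underside. Leave it alone
Not all that is in view belongs to the job. What is shaped like the cap but green or orange is not meant.

How it is judged:
On the way:
1. the hood is pulled all the way down while the cap is still on (value of joint hood above 1.2 rad and z of cap in the frame of neck_mouth below -0.015 m), for 0.2 s.
At the end, for the whole second after the job is handed in: Hood past 1.2 rad; the gripper holds the cap at rest, within 20 degrees of upright, rim at least 20 mm above the mouth, within 50 mm of the neck's axis, clear of the dispenser; bottle and bowl upright, within 30 mm of their starts (value of joint hood above 1.2 rad and z of cap in the frame of neck_mouth above 0.02 m and horizontal distance between cap and neck_mouth below 0.05 m and angle between cap's own z axis and vertical below 0.35 rad and linear speed of cap below 0.03 m/s and contact force between cap and the fingers above 0.5 N and contact force between cap and dispenser below 0.05 N and distance of each of refill, pod_bowl from where it was at the start of the episode below 0.03 m and angle between each of refill, pod_bowl's own z axis and vertical below 0.2 rad); the arm keeps its last pose, push and grip.
It fails at once if the cap is dropped (height (world z) of cap below 0.13 m).
It fails at once if the refill bottle is pushed about or tipped (distance of refill from where it was at the start of the episode above 0.03 m or angle between refill's own z axis and vertical above 0.3 rad).
It fails at once if the pod bowl is pushed about or tipped (distance of pod_bowl from where it was at the start of the episode above 0.03 m or angle between pod_bowl's own z axis and vertical above 0.3 rad).
It also fails if it takes over 51 s, if anything falls off the work surface, if the arm or the gripper's body presses on something with over 40 N, if the wrist force passes 120 N, or if a joint passes its speed limit or range.

ROBOT

A 6-joint arm with a two-finger parallel gripper is mounted at the origin on the work surface. World frame = base frame: x ahead of the robot, y to its left, z up, the work surface at z = 0. Lengths are in m, angles in rad, forces in N, time in s.
With the tool pointing down it reaches from about 0.3 to 0.85 m from the base axis. Payload 4.2 kg.
Tool frame: the origin (TCP) lies midway between the tips of the shut fingers; the grasp point (between the pads) lies 19 mm behind it; z points along the fingers, y is the direction in which the jaws open and shut (so a half turn about z gives the same grasp; the last joint's range is limited). The gripper opens to 91 mm and grips with 3 to 60 N. Pads are 32 mm wide; open, the fingers measure 118 mm over their backs; the gripper's body (76 mm by 178 mm) begins 60 mm behind the grasp point.
Start: joints at [1.216, 0.32, 1.565, -0, 1.257, -0.02], TCP at [0.189, 0.543, 0.192] pointing down, gripper open.
Joint ranges: [-3.11, 3.11], [-0.84, 2.01], [0.21, 2.61], [-1.34, 4.49], [0.05, 2.63], [-2.56, 2.56]. Speed limits (rad/s): [2.57, 2.57, 3.14, 3.14, 3.14, 3.14].

INTERFACE

Orientations are given as a unit quaternion [w, x, y, z].
In Python, from cell import robot, viewer gives the robot as it stands. The module is installed in compiled form; this text tells all that it offers.
- The arm moves only by the tool drive_tool, never from a script. Its argument "deltas" is a list of rows, each an object with "hand": the closure, from 0 (fully open) to 1 (shut); "slide": the shift along the tool's x, y, z in cm, a list of three; "spin": the turn about the tool's z in rad. A call has 1 to 20 rows; each row shifts and turns the commanded pose from where the row before left it, along the tool's axes as they then stand; what a row does not reach is not made up. A row lasts 1/10 s, in which the tool goes at most 50 mm and 8.59 degrees, less where a joint would pass 70% of its speed; a pose out of reach is approached as far as the arm can. A call is refused whole if a number of a shift passes 5 or a number of a turn 0.15, either way. A call with a gripper value outside its range is refused whole. The fingers move at their own pace and stop on an object; "newtons" is the grip in N (left out, the last holds). Time passes only in rows, so rows that do not move let the fingers close. It gives the time, the measured TCP pose, the force and the opening at its end, in the units of the state.
- robot.get_state(): the state, without advancing time (a new reading comes with each control period).
- viewer.grab_frame(name): name is "scene" or "top" or "wrist"; returns the picture (400x640x3 uint8, blue, green, red); there is no depth.
- viewer.camera_info(name): a dict with "fx", "fy", "cx", "cy" (pixels), "origin" and "rotation" of the camera in the world; the wrist camera has in their place "T_tool_cam" (4x4, takes a point from camera to tool coordinates, whose origin is the TCP and whose axes are the flange's). Camera axes: x right, y down, z forward; pixel columns grow to the right and rows downward; lengths in m; the calibration is good to about 2 mm. A picture is of the moment at which its call begins: read the wrist's pose just before it. camera_info takes no time and is no camera call.
- robot.sign_off(): hands the job in, once; it reports no verdict.
The state is a dict: "clock": time; "joints": joint angles; "joint_velocities": joint speeds; "effort": joint torques, N m; "tcp_pos": TCP position; "ee_rot": TCP orientation; "ft_force": force on the tool from outside, world axes, zero at the start; "wrist_torque": the same for the moment, N m; "finger_gap": opening from 0.0 (shut) to 1.0 (fully open).
Only numpy, scipy, OpenCV 4.12 (cv2) and the standard library are available. Lean on these libraries where they do the work, as an engineer would, in place of code of your own. Each camera call takes 0.05 s, during which the arm holds its last target.

## Working session

There is one attempt and no reset: what is moved stays moved. The work goes in short steps, Python scripts to look and compute and a tool call to move; the robot and the scene stay as the last step left them, time stands still between calls to the robot, and variables do not carry over. Pictures are saved under pics/ and viewed, and the job is handed in when it is done.

Besides the shell and the picture viewer there is one more tool, called after "Call:" by a JSON object that holds its "api" and its "payload", one argument or row to a line. drive_tool: Moves the arm, as the interface text tells. Its arguments: {"type":"object","properties":{"deltas":{"type":"array"},"newtons":{"type":"number"}},"required":["deltas"]}

```bash
mkdir -p pics; ls; python3 - <<'E'
from cell import robot, viewer
import cv2
print(robot.get_state())
for n in ("scene","top","wrist"):
    print(n, viewer.camera_info(n))
    cv2.imwrite(f"pics/{n}0.png", viewer.grab_frame(n))
E
```

```text
pics
{'clock': 0.0, 'joints': array([ 1.21597470e+00,  3.20307377e-01,  1.56565829e+00,  3.09745911e-05,
        1.25737612e+00, -1.99746252e-02]), 'joint_velocities': array([-0.00062809, -0.00028024, -0.00157251, -0.0024415 , -0.00264716,
       -0.00042237]), 'effort': array([-7.62525688e-04, -4.12459981e+01, -2.31975889e+01,  7.26536172e-02,
        4.55107063e-02, -1.17400205e-04]), 'tcp_pos': array([0.18875145, 0.54257864, 0.19161947]), 'ee_rot': array([-1.77404581e-04,  1.66647090e-01,  9.86016218e-01, -8.56506937e-04]), 'ft_force': array([ 0.48673812, -0.38742551,  0.24654458]), 'wrist_torque': array([-0.01274587, -0.0373951 ,  0.0191708 ]), 'finger_gap': 0.996823722875171}
scene {'fx': 403.8841652786156, 'fy': 403.8841652786156, 'cx': 319.28386663848215, 'cy': 202.4482531365268, 'origin': array([1.31865971, 0.37542144, 0.80922498]), 'rotation': array([-0.22409236,  0.47460144,  0.77775664, -0.3458767 ])}
top {'fx': 365.52204609300276, 'fy': 365.52204609300276, 'cx': 316.95819564166453, 'cy': 196.00554420098553, 'origin': array([0.5453627 , 0.05744229, 0.96621192]), 'rotation': array([-0.03884937,  0.71035847, -0.70035549,  0.05817001])}
wrist {'fx': 337.89892950293716, 'fy': 337.89892950293716, 'cx': 323.6193733475272, 'cy': 196.4599781125209, 'T_tool_cam': array([[-6.12477680e-04, -9.65551288e-01, -2.60212095e-01,
         7.27604091e-02],
       [ 9.99999368e-01, -3.46041780e-04, -1.06972816e-03,
        -2.85430275e-05],
       [ 9.42833150e-04, -2.60212585e-01,  9.65550890e-01,
        -1.90880757e-01],
       [ 0.00000000e+00,  0.00000000e+00,  0.00000000e+00,
         1.00000000e+00]])}
```

View pics/scene0.png

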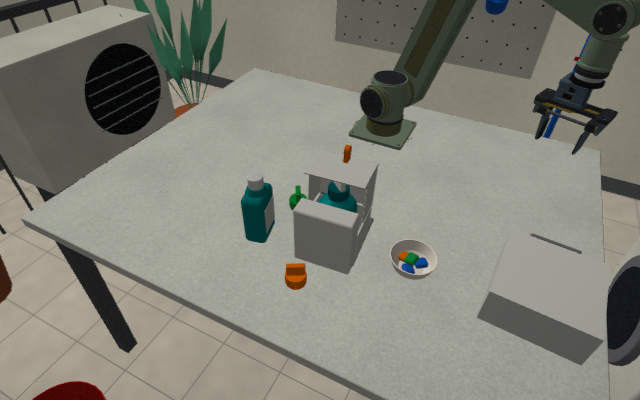

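View pics/top0.png

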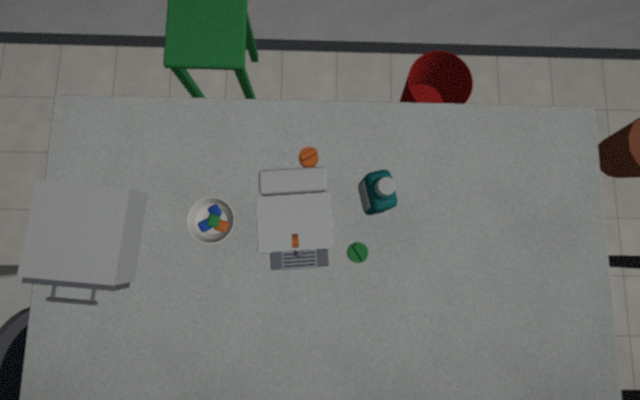

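View pics/wrist0.png

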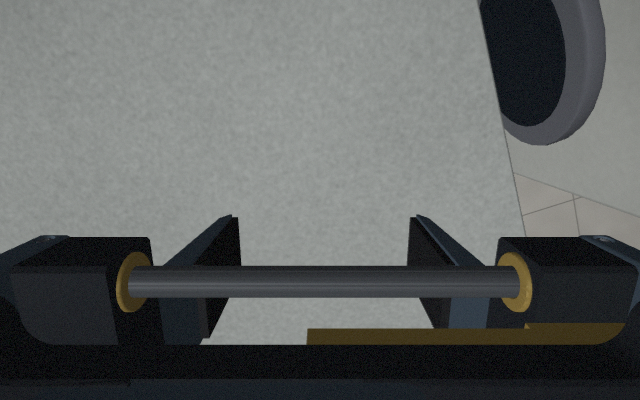

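The scene view, from behind, shows the dispenser at about (335,215) with its hood shut and the orange tab at (347,153). The teal cap is under the hood at (338,188), the bottle at (258,210) and the bowl at (413,258). In the top view the tab is at (295,240), the hood plate spans about (257-332, 195-250), and the pump box is at (293,181).

Things that could be mistaken for the target:
- **Orange:** the cap-like knob at top (309,157) and the pods at (222,226) could pass for the tab. I choose the fin on the hood, (295,240).
- **Cap-like:** the green knob at top (357,252), the orange knob and the refill's white cap at (386,187) could pass for the cap. I choose the dark teal one under the hood, scene (338,188).

```bash
cat > h.py <<'E'
import numpy as np, cv2
from scipy.spatial.transform import Rotation as R
from cell import robot, viewer
def rot(q): return R.from_quat([q[1],q[2],q[3],q[0]]).as_matrix()
def cam(name,st=None):
    i=viewer.camera_info(name); K=(i['fx'],i['fy'],i['cx'],i['cy'])
    if name=='wrist':
        T=np.eye(4);T[:3,:3]=rot(st['ee_rot']);T[:3,3]=st['tcp_pos'];T=T@i['T_tool_cam'];return K,T[:3,3],T[:3,:3]
    return K,np.array(i['origin']),rot(i['rotation'])
def ray(c,p):
    K,o,Rm=c; d=Rm@np.array([(p[0]-K[2])/K[0],(p[1]-K[3])/K[1],1.]); return o,d/np.linalg.norm(d)
def onz(c,p,z):
    o,d=ray(c,p); return o+d*(z-o[2])/d[2]
def tri(rs):
    A=sum(np.eye(3)-np.outer(d,d) for o,d in rs); b=sum((np.eye(3)-np.outer(d,d))@o for o,d in rs)
    x=np.linalg.solve(A,b); return x,[round(1000*np.linalg.norm(np.cross(x-o,d)),1) for o,d in rs]
def proj(c,X):
    K,o,Rm=c; v=Rm.T@(np.array(X)-o); return np.array([K[0]*v[0]/v[2]+K[2],K[1]*v[1]/v[2]+K[3]])
def blobs(im,lo,hi,amin=15):
    m=cv2.inRange(cv2.cvtColor(im,cv2.COLOR_BGR2HSV),lo,hi)
    n,l,s,c=cv2.connectedComponentsWithStats(m)
    return m,[(s[i].tolist(),c[i].round(1).tolist()) for i in range(1,n) if s[i][4]>=amin]
E
python3 - <<'E'
from h import *
np.set_printoptions(precision=4,suppress=True)
S=cv2.imread('pics/scene0.png');T=cv2.imread('pics/top0.png')
cv2.imwrite('pics/c1.png',np.hstack([cv2.resize(S[140:280,280:400],None,fx=3.3,fy=3.3,interpolation=cv2.INTER_CUBIC),cv2.resize(T[150:290,240:360],None,fx=3.3,fy=3.3,interpolation=cv2.INTER_CUBIC)]))
cs,ct=cam('scene'),cam('top')
for im in(S,T): print(blobs(im,(5,150,90),(18,255,255))[1])
E
```

```text
[([175, 103, 19, 14, 101], [181.8, 109.4]), ([343, 145, 8, 18, 89], [346.3, 152.8]), ([398, 251, 10, 10, 61], [402.3, 255.1]), ([285, 263, 21, 27, 474], [295.1, 275.3])]
[([299, 148, 19, 19, 276], [308.1, 156.9]), ([216, 221, 12, 11, 90], [222.4, 226.0]), ([293, 235, 5, 12, 51], [294.8, 240.7])]
```

View pics/c1.png

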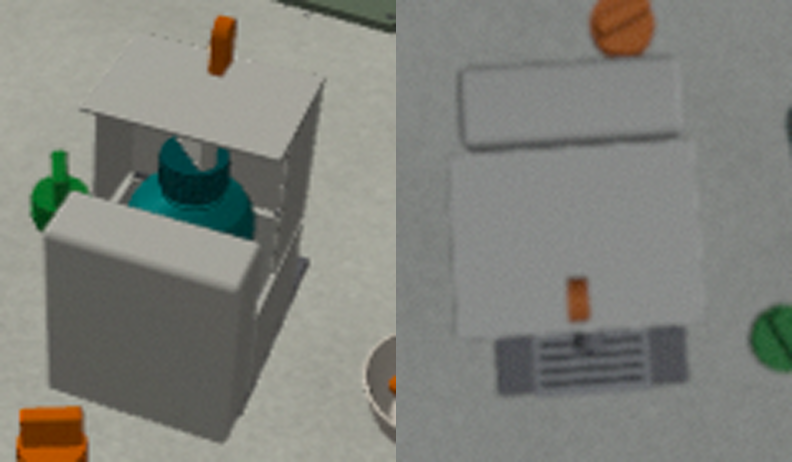

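The crop shows the orange fin upright on the shut hood plate. The dark teal cap with its white bar is under it, at scene (338,190). Both choices are confirmed.

```bash
python3 - <<'E'
from h import *
np.set_printoptions(precision=4,suppress=True)
cs,ct=cam('scene'),cam('top')
S=cv2.imread('pics/scene0.png');T=cv2.imread('pics/top0.png')
cs_=lambda x,y:(x/3.3+280-.35,y/3.3+140-.35); ct_=lambda x,y:((x-396)/3.3+240-.35,y/3.3+150-.35)
print('tab centroid',tri([ray(cs,(346.5,152.9)),ray(ct,(294.8,240.7))]))
print('hood BL', tri([ray(cs,cs_(284,158)),ray(ct,ct_(453,148))]))  # as seen from scene: right-near
print('hood BR', tri([ray(cs,cs_(80,108)),ray(ct,ct_(694,141))]))
for n,p in dict(BL=(453,148),BR=(694,141),FL=(458,335),FR=(702,328)).items(): print(n,onz(ct,ct_(*p),.234))
for n,p in dict(pBL=(463,70),pBR=(682,60),pFL=(466,146),pFR=(682,137)).items(): print(n,onz(ct,ct_(*p),.176))
# box ground-line in scene
print('ground', onz(cs,cs_(50,388),0),onz(cs,cs_(223,440),0))
print('tray', [onz(ct,ct_(*p),0.0) for p in((497,394),(688,382))])
E
```

```text
tab centroid (array([0.5564, 0.0795, 0.2546]), [np.float64(0.8), np.float64(0.8)])
hood BL (array([0.6454, 0.1614, 0.2421]), [np.float64(3.7), np.float64(3.7)])
hood BR (array([0.6538, 0.0128, 0.2368]), [np.float64(0.9), np.float64(0.9)])
BL [0.6478 0.159  0.234 ]
BR [0.6546 0.0117 0.234 ]
FL [0.535  0.1521 0.234 ]
FR [0.5409 0.0061 0.234 ]
pBL [0.7084 0.1623 0.176 ]
pBR [0.7179 0.0166 0.176 ]
pFL [0.6574 0.1586 0.176 ]
pFR [0.6658 0.0161 0.176 ]
ground [0.7138 0.0178 0.    ] [0.6978 0.161  0.    ]
tray [array([0.4863, 0.1504, 0.    ]), array([0.4972, 0.0005, 0.    ])]
```

Call:
{"api": "drive_tool", "payload": {
  "deltas": [
    {"hand": 0.0, "slide": [0, 0, -4.6], "spin": -0.13},
    {"hand": 0.0, "slide": [0, 0, -4.6], "spin": -0.13},
    {"hand": 0.0, "slide": [0, 0, -4.6], "spin": -0.135},
    {"hand": 0.0, "slide": [0, 0, 0], "spin": 0}
  ]
}}

```text
clock: 0.55
tcp_pos: [0.1898, 0.5455, 0.3375]
ee_rot: [0.003, -0.031, 0.999, 0.006]
ft_force: [1.1, 0.3, 0.3]
finger_gap: 0.994
```

```bash
cat >> h.py <<'E'
def to(target,az=None,st=None):
    st=st or robot.get_state(); Rm=rot(st['ee_rot']); d=Rm.T@(np.array(target)-st['tcp_pos'])*100
    y=np.arctan2(Rm[1,1],Rm[0,1])
    print('t',st['clock'],'tcp',st['tcp_pos'].round(4),'yaz',round(y,3),'J',st['joints'].round(2),'F',st['ft_force'].round(1),'gap',round(st['finger_gap'],3),'tilt',round(np.arccos(-Rm[2,2]),4))
    print('delta cm tool',d.round(2),'spin',None if az is None else round(-(az-y),3))
    return d
E
python3 -c "
from h import *
to([.556,.080,.33],1.63)"
```

```text
t 0.55 tcp [0.1898 0.5455 0.3375] yaz 1.633 J [ 1.22  0.27  1.29  0.    1.58 -0.42] F [1.1 0.3 0.3] gap 0.994 tilt 0.0134
delta cm tool [-33.67 -48.73   0.33] spin 0.003
```

Call:
{"api": "drive_tool", "payload": {
  "deltas": [
    {"hand": 0, "slide": [-2.6, -3.75, 0], "spin": 0},
    {"hand": 0, "slide": [-2.6, -3.75, 0], "spin": 0},
    {"hand": 0, "slide": [-2.6, -3.75, 0], "spin": 0},
    {"hand": 0, "slide": [-2.6, -3.75, 0], "spin": 0},
    {"hand": 0, "slide": [-2.6, -3.75, 0], "spin": 0},
    {"hand": 0, "slide": [-2.6, -3.75, 0], "spin": 0},
    {"hand": 0, "slide": [-2.6, -3.75, 0], "spin": 0},
    {"hand": 0, "slide": [-2.6, -3.75, 0], "spin": 0},
    {"hand": 0, "slide": [-2.6, -3.75, 0], "spin": 0},
    {"hand": 0, "slide": [-2.6, -3.75, 0], "spin": 0},
    {"hand": 0, "slide": [-2.6, -3.75, 0], "spin": 0},
    {"hand": 0, "slide": [-2.6, -3.75, 0], "spin": 0},
    {"hand": 0, "slide": [-2.5, -3.75, 0], "spin": 0},
    {"hand": 0, "slide": [0, 0, 0], "spin": 0},
    {"hand": 0, "slide": [0, 0, 0], "spin": 0}
  ]
}}

```text
clock: 2.05
tcp_pos: [0.5545, 0.0761, 0.3291]
ee_rot: [-0.001, -0.029, 1.0, 0.0]
ft_force: [-0.2, 0.1, 0.1]
finger_gap: 1.003
```

```bash
python3 -c "
from h import *
np.set_printoptions(precision=4,suppress=True)
to([.556,.080,.33],1.63)
st=robot.get_state(); W=viewer.grab_frame('wrist'); cv2.imwrite('pics/w1.png',W); c=cam('wrist',st)
m,b=blobs(W,(5,130,60),(18,255,255),40);print(b)
print('expect tab',proj(c,[.556,.08,.2546]))
for s,cc in b: print(onz(c,cc,.2546), onz(c,cc,.275))
"
```

```text
t 2.05 tcp [0.5545 0.0761 0.3291] yaz 1.628 J [ 0.12  0.25  1.33  0.    1.57 -1.51] F [-0.2  0.1  0.1] gap 1.003 tilt 0.0027
delta cm tool [-0.17  0.38 -0.09] spin -0.002
[([320, 183, 15, 38, 548], [326.9, 202.0]), ([441, 182, 25, 21, 346], [451.4, 191.3])]
expect tab [328.8837 200.3587]
[0.5575 0.0785 0.2546] [0.5517 0.0779 0.275 ]
[0.5427 0.1786 0.2546] [0.5381 0.1704 0.275 ]
```

View pics/w1.png

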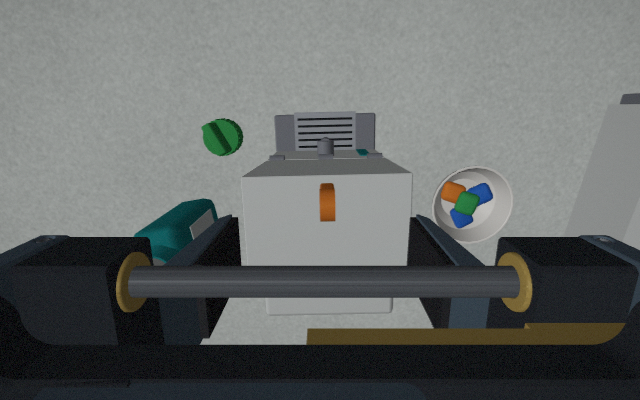

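The wrist view shows the tab at (327,202), which fits the two-view point to about 1 mm: x 0.557, y 0.079. The bottle is on the right side of the dispenser and the bowl on the left. I'll go down and grip the tab.

Call:
{"api": "drive_tool", "payload": {
  "deltas": [
    {"hand": 0, "slide": [-0.25, 0.3, 3], "spin": 0},
    {"hand": 0, "slide": [0, 0, 3], "spin": 0},
    {"hand": 0, "slide": [0, 0, 2.2], "spin": 0},
    {"hand": 0, "slide": [0, 0, 0], "spin": 0},
    {"hand": 1, "slide": [0, 0, 0], "spin": 0},
    {"hand": 1, "slide": [0, 0, 0], "spin": 0},
    {"hand": 1, "slide": [0, 0, 0], "spin": 0},
    {"hand": 1, "slide": [0, 0, 0], "spin": 0},
    {"hand": 1, "slide": [0, 0, 0], "spin": 0},
    {"hand": 1, "slide": [0, 0, 0], "spin": 0}
  ],
  "newtons": 15
}}

```text
clock: 3.1
tcp_pos: [0.5571, 0.0799, 0.2487]
ee_rot: [0.0, -0.03, 1.0, 0.0]
ft_force: [-0.2, -0.1, -0.2]
finger_gap: 0.505
```

```bash
python3 -c "
from h import *
to([.557,.079,.247],1.63)
h=np.array([.540,.1]); g=np.array([.557,.266])  # hinge x,z ; grasp x,z
v=g-h
prev=g
for t in np.arange(.1,1.41,.1):
    c,s=np.cos(t),np.sin(t); p=h+[v[0]*c-v[1]*s, v[0]*s+v[1]*c]
    print(round(t,2),p.round(3),'toolx(+=-worldx) cm',round((prev-p)[0]*100,2),'toolz',round((prev-p)[1]*100,2)); prev=p
"
```

```text
t 3.1 tcp [0.5571 0.0799 0.2487] yaz 1.631 J [ 0.12  0.27  1.49  0.    1.38 -1.51] F [-0.2 -0.1 -0.2] gap 0.505 tilt 0.0005
delta cm tool [ 0.01 -0.09  0.17] spin 0.001
0.1 [0.54  0.267] toolx(+=-worldx) cm 1.67 toolz -0.09
0.2 [0.524 0.266] toolx(+=-worldx) cm 1.67 toolz 0.08
0.3 [0.507 0.264] toolx(+=-worldx) cm 1.65 toolz 0.25
0.4 [0.491 0.26 ] toolx(+=-worldx) cm 1.62 toolz 0.41
0.5 [0.475 0.254] toolx(+=-worldx) cm 1.57 toolz 0.57
0.6 [0.46  0.247] toolx(+=-worldx) cm 1.5 toolz 0.72
0.7 [0.446 0.238] toolx(+=-worldx) cm 1.42 toolz 0.87
0.8 [0.433 0.228] toolx(+=-worldx) cm 1.33 toolz 1.01
0.9 [0.421 0.217] toolx(+=-worldx) cm 1.22 toolz 1.13
1.0 [0.41  0.204] toolx(+=-worldx) cm 1.1 toolz 1.25
1.1 [0.4  0.19] toolx(+=-worldx) cm 0.97 toolz 1.35
1.2 [0.391 0.176] toolx(+=-worldx) cm 0.83 toolz 1.45
1.3 [0.385 0.161] toolx(+=-worldx) cm 0.68 toolz 1.52
1.4 [0.379 0.145] toolx(+=-worldx) cm 0.53 toolz 1.58
```

Call:
{"api": "drive_tool", "payload": {
  "deltas": [
    {"hand": 1, "slide": [0, 0, 0.1], "spin": 0},
    {"hand": 1, "slide": [0, 0, 0], "spin": 0},
    {"hand": 1, "slide": [0, 0, 0], "spin": 0},
    {"hand": 1, "slide": [0, 0, 0], "spin": 0},
    {"hand": 1, "slide": [0, 0, 0], "spin": 0},
    {"hand": 1, "slide": [0, 0, 0], "spin": 0},
    {"hand": 1, "slide": [0, 0, 0], "spin": 0}
  ]
}}

```text
clock: 3.8
tcp_pos: [0.557, 0.0787, 0.2474]
ee_rot: [-0.0, -0.03, 1.0, -0.001]
ft_force: [0.1, -4.6, -0.4]
finger_gap: 0.127
```

Call:
{"api": "drive_tool", "payload": {
  "deltas": [
    {"hand": 1, "slide": [0.83, -0.05, -0.05], "spin": 0},
    {"hand": 1, "slide": [0.83, 0, -0.04], "spin": 0},
    {"hand": 1, "slide": [0.83, 0, 0.02], "spin": 0},
    {"hand": 1, "slide": [0.83, 0, 0.06], "spin": 0},
    {"hand": 1, "slide": [0.82, 0, 0.1], "spin": 0},
    {"hand": 1, "slide": [0.82, 0, 0.15], "spin": 0},
    {"hand": 1, "slide": [0.81, 0, 0.19], "spin": 0},
    {"hand": 1, "slide": [0.81, 0, 0.22], "spin": 0},
    {"hand": 1, "slide": [0.79, 0, 0.27], "spin": 0},
    {"hand": 1, "slide": [0.78, 0, 0.3], "spin": 0},
    {"hand": 1, "slide": [0, 0, 0], "spin": 0}
  ]
}}

```text
clock: 4.9
tcp_pos: [0.4753, 0.0723, 0.2354]
ee_rot: [0.0, -0.03, 1.0, -0.002]
ft_force: [-0.6, -8.7, -0.1]
finger_gap: 0.126
```

```bash
python3 -c "
from h import *
to([.475,.074,.235],1.63)
cv2.imwrite('pics/s2.png',viewer.grab_frame('scene')[80:330,220:480])
"
```

```text
t 4.9 tcp [0.4753 0.0723 0.2354] yaz 1.631 J [ 0.13  0.14  1.69 -0.    1.31 -1.5 ] F [-0.6 -8.7 -0.1] gap 0.126 tilt 0.0046
delta cm tool [0.02 0.17 0.04] spin 0.001
```

View pics/s2.png

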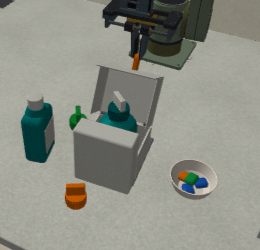

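The hood is following, about 0.5 rad open, with the cap visible behind it. I'll carry on along the arc and ease off the side force.

Call:
{"api": "drive_tool", "payload": {
  "deltas": [
    {"hand": 1, "slide": [0.76, -0.1, 0.34], "spin": 0},
    {"hand": 1, "slide": [0.74, -0.1, 0.38], "spin": 0},
    {"hand": 1, "slide": [0.72, -0.05, 0.42], "spin": 0},
    {"hand": 1, "slide": [0.7, 0, 0.45], "spin": 0},
    {"hand": 1, "slide": [0.68, 0, 0.49], "spin": 0},
    {"hand": 1, "slide": [0.65, 0, 0.52], "spin": 0},
    {"hand": 1, "slide": [0.62, 0, 0.55], "spin": 0},
    {"hand": 1, "slide": [0.6, 0, 0.58], "spin": 0},
    {"hand": 1, "slide": [0.56, 0, 0.61], "spin": 0},
    {"hand": 1, "slide": [0.54, 0, 0.64], "spin": 0},
    {"hand": 1, "slide": [0, 0, 0], "spin": 0}
  ]
}}

```text
clock: 6.05
tcp_pos: [0.4069, 0.0668, 0.1846]
ee_rot: [-0.003, -0.03, 1.0, -0.001]
ft_force: [-4.4, -7.4, 1.8]
finger_gap: 0.127
```

Call:
{"api": "drive_tool", "payload": {
  "deltas": [
    {"hand": 1, "slide": [0.47, -0.05, 0.67], "spin": 0},
    {"hand": 1, "slide": [0.45, -0.05, 0.69], "spin": 0},
    {"hand": 1, "slide": [0.42, 0, 0.72], "spin": 0},
    {"hand": 1, "slide": [0.38, 0, 0.74], "spin": 0},
    {"hand": 1, "slide": [0.35, 0, 0.76], "spin": 0},
    {"hand": 1, "slide": [0.32, 0, 0.77], "spin": 0},
    {"hand": 1, "slide": [0, 0, 0], "spin": 0}
  ]
}}

```text
clock: 6.75
tcp_pos: [0.3816, 0.0648, 0.1402]
ee_rot: [-0.005, -0.03, 1.0, -0.001]
ft_force: [-5.7, -6.1, 1.2]
finger_gap: 0.128
```

```bash
python3 -c "
from h import *
to([.384,.07,.141],1.63)
cv2.imwrite('pics/s3.png',cv2.resize(viewer.grab_frame('scene')[80:280,240:460],None,fx=3,fy=3))
"
```

```text
t 6.75 tcp [0.3816 0.0648 0.1402] yaz 1.631 J [ 0.14  0.07  2.03 -0.    1.05 -1.49] F [-5.7 -6.1  1.2] gap 0.128 tilt 0.0097
delta cm tool [-0.27  0.51 -0.08] spin 0.001
```

View pics/s3.png

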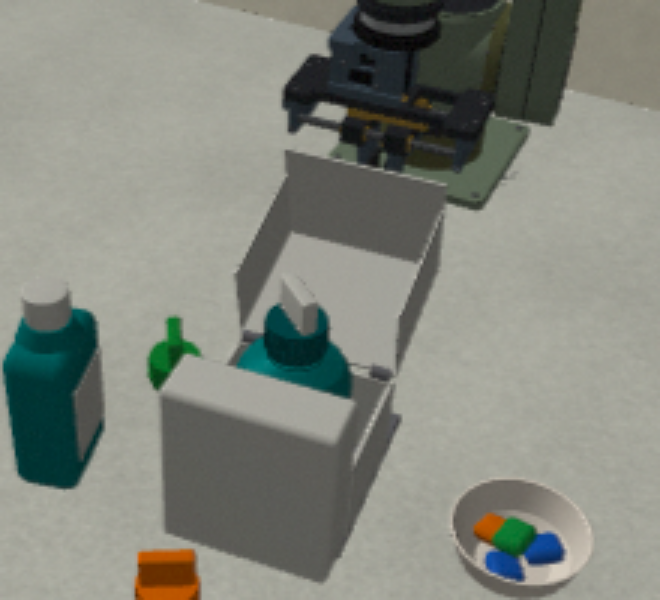

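Call:
{"api": "drive_tool", "payload": {
  "deltas": [
    {"hand": 1, "slide": [0.15, 0, 0.4], "spin": 0},
    {"hand": 1, "slide": [0.14, 0, 0.4], "spin": 0},
    {"hand": 1, "slide": [0, 0, 0], "spin": 0}
  ]
}}

```text
clock: 7.1
tcp_pos: [0.3823, 0.0648, 0.1349]
ee_rot: [-0.001, -0.03, 1.0, -0.001]
ft_force: [-4.9, -6.9, 11.3]
finger_gap: 0.123
```

```bash
python3 -c "
from h import *
to([.384,.07,.141],1.63)
cv2.imwrite('pics/s4.png',viewer.grab_frame('scene'));cv2.imwrite('pics/t4.png',viewer.grab_frame('top'))
S=cv2.imread('pics/s4.png');T=cv2.imread('pics/t4.png')
cv2.imwrite('pics/c4.png',np.hstack([cv2.resize(S[100:260,280:400],None,fx=3.3,fy=3.3,interpolation=2),cv2.resize(T[170:330,240:360],None,fx=3.3,fy=3.3,interpolation=2)]))
"
```

```text
t 7.1 tcp [0.3823 0.0648 0.1349] yaz 1.632 J [ 0.14  0.08  2.04 -0.    1.03 -1.49] F [-4.9 -6.9 11.3] gap 0.123 tilt 0.002
delta cm tool [-0.2   0.51 -0.61] spin 0.002
```

View pics/c4.png

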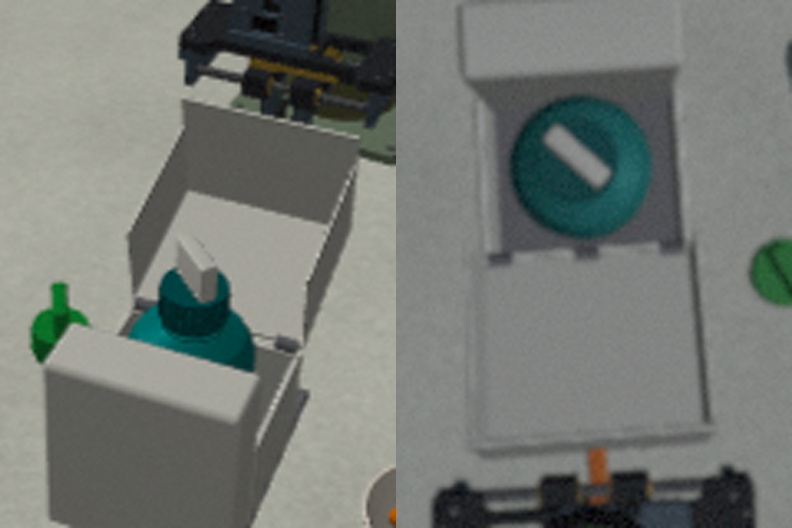

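The force rose to 11 N upward, so the hood is against its stop. In the top view the cap's white bar is clear at crop (578,157). I'll release the tab, back up, and measure the cap meanwhile.

Call:
{"api": "drive_tool", "payload": {
  "deltas": [
    {"hand": 0, "slide": [0, 0, -0.3], "spin": 0},
    {"hand": 0, "slide": [0, 0, 0], "spin": 0},
    {"hand": 0, "slide": [0, 0, 0], "spin": 0},
    {"hand": 0, "slide": [0, 0, 0], "spin": 0},
    {"hand": 0, "slide": [0, 0, 0], "spin": 0},
    {"hand": 0, "slide": [0.5, 0, 0], "spin": 0},
    {"hand": 0, "slide": [0.5, 0, -2], "spin": 0},
    {"hand": 0, "slide": [0, 0, -4], "spin": 0},
    {"hand": 0, "slide": [0, 0, -4], "spin": 0},
    {"hand": 0, "slide": [0, 0, -4], "spin": 0},
    {"hand": 0, "slide": [0, 0, -4], "spin": 0},
    {"hand": 0, "slide": [0, 0, -3], "spin": 0},
    {"hand": 0, "slide": [0, 0, 0], "spin": 0}
  ]
}}

```text
clock: 8.5
tcp_pos: [0.3751, 0.0651, 0.3509]
ee_rot: [0.004, -0.03, 1.0, 0.001]
ft_force: [-0.2, 0.1, 0.3]
finger_gap: 0.996
```

```bash
python3 -c "
from h import *
np.set_printoptions(precision=4,suppress=True)
to([.602,.083,.34],-.726)
cs,ct=cam('scene'),cam('top')
S=viewer.grab_frame('scene');T=viewer.grab_frame('top');cv2.imwrite('pics/s5.png',S);cv2.imwrite('pics/t5.png',T)
P={}
for n,im,(x0,y0,x1,y1) in(('s',S,(325,165,355,200)),('t',T,(275,198,316,242))):
    hsv=cv2.cvtColor(im,cv2.COLOR_BGR2HSV); m=cv2.inRange(hsv,(80,90,20),(100,255,255)); sub=m[y0:y1,x0:x1]
    # teal region bbox; bar = low-sat inside convex hull
    cts,_=cv2.findContours(sub,cv2.RETR_EXTERNAL,cv2.CHAIN_APPROX_NONE); c=max(cts,key=cv2.contourArea)
    hull=np.zeros_like(sub); cv2.fillConvexPoly(hull,cv2.convexHull(c),255)
    if n=='s': hull[:]=255
    bar=cv2.bitwise_and(hull,cv2.inRange(hsv[y0:y1,x0:x1],(0,0,60),(180,75,255)))
    k,l,s,cc=cv2.connectedComponentsWithStats(bar); print(n,[(s[i].tolist(),(cc[i]+[x0,y0]).round(1)) for i in range(1,k) if s[i][4]>8])
    if n=='t':
        i=1+np.argmax(s[1:,4]); r=cv2.minAreaRect(np.argwhere(l==i)[:,::-1].astype(np.float32)); print(r); ys,xs=np.nonzero(l==i); 
        M=np.cov(xs,ys); w,v=np.linalg.eigh(M); d=v[:,1]; c0=cc[i]+[x0,y0]
        a,b=onz(ct,c0-d*8,.22),onz(ct,c0+d*8,.22); print('bar centre z.22',onz(ct,c0,.22),'az',np.arctan2(*(b-a)[1::-1]))
        (ex,ey),er=cv2.minEnclosingCircle(c); print('teal shoulder', ex+x0,ey+y0,er, onz(ct,(ex+x0,ey+y0),.154))
"
python3 - <<'E'
import cv2;import numpy as np
S=cv2.imread('pics/s5.png');T=cv2.imread('pics/t5.png')
cv2.imwrite('pics/c5.png',np.hstack([cv2.resize(S[160:220,310:370],None,fx=6,fy=6,interpolation=2),cv2.resize(T[190:250,265:325],None,fx=6,fy=6,interpolation=2)]))
E
```

```text
t 8.5 tcp [0.3751 0.0651 0.3509] yaz 1.631 J [ 0.14 -0.07  1.63  0.    1.57 -1.49] F [-0.2  0.1  0.3] gap 0.996 tilt 0.0085
delta cm tool [-22.74   0.42   1.28] spin 2.357
s [([0, 0, 30, 34, 728], array([340.4, 177.1]))]
t [([9, 9, 21, 20, 197], array([294.4, 216.7]))]
((19.557523727416992, 18.862831115722656), (23.61209487915039, 8.466487884521484), 41.18592834472656)
bar centre z.22 [0.6052 0.0832 0.22  ] az 0.8613267341547941
teal shoulder 295.7448978424072 220.37755012512207 21.550312042236328 [0.6024 0.0823 0.154 ]
```

View pics/c5.png

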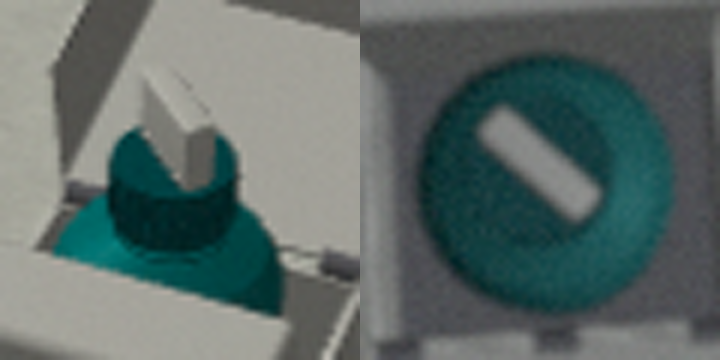

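```bash
python3 -c "
from h import *
np.set_printoptions(precision=4,suppress=True)
print(tri([ray(cam('scene'),(338.8,176.1)),ray(cam('top'),(294.4,216.7))]))
to([.604,.083,.31],-.715)
to([.604,.083,.191])
"
```

```text
(array([0.6055, 0.083 , 0.2184]), [np.float64(0.3), np.float64(0.3)])
t 8.6 tcp [0.3732 0.0649 0.3467] yaz 1.631 J [ 0.14 -0.06  1.64  0.    1.57 -1.49] F [-1.2 -0.4 -0.6] gap 1.0 tilt 0.0003
delta cm tool [-23.14   0.42   3.68] spin 2.346
t 8.6 tcp [0.3732 0.0649 0.3467] yaz 1.631 J [ 0.14 -0.06  1.64  0.    1.57 -1.49] F [-1.2 -0.4 -0.6] gap 1.0 tilt 0.0003
delta cm tool [-23.14   0.42  15.58] spin None
```

Call:
{"api": "drive_tool", "payload": {
  "deltas": [
    {"hand": 0, "slide": [-3.8, 0.07, 0], "spin": 0},
    {"hand": 0, "slide": [-3.8, 0.07, 0], "spin": 0},
    {"hand": 0, "slide": [-3.8, 0.07, 0], "spin": 0},
    {"hand": 0, "slide": [-3.9, 0.07, 0.7], "spin": 0},
    {"hand": 0, "slide": [-3.9, 0.07, 1.5], "spin": 0},
    {"hand": 0, "slide": [-3.95, 0.07, 1.5], "spin": 0}
  ]
}}

```text
clock: 9.2
tcp_pos: [0.6049, 0.083, 0.3072]
ee_rot: [-0.002, -0.03, 1.0, -0.0]
ft_force: [-0.0, -0.1, -0.2]
finger_gap: 1.002
```

Call:
{"api": "drive_tool", "payload": {
  "deltas": [
    {"hand": 0, "slide": [0, 0, 0], "spin": 0.145},
    {"hand": 0, "slide": [0, 0, 0], "spin": 0.145},
    {"hand": 0, "slide": [0, 0, 0], "spin": 0.145},
    {"hand": 0, "slide": [0, 0, 0], "spin": 0.145},
    {"hand": 0, "slide": [0, 0, 0], "spin": 0.145},
    {"hand": 0, "slide": [0, 0, 0], "spin": 0.145},
    {"hand": 0, "slide": [0, 0, 0], "spin": 0.145},
    {"hand": 0, "slide": [0, 0, 0], "spin": 0.145},
    {"hand": 0, "slide": [0, 0, 0], "spin": 0.145},
    {"hand": 0, "slide": [0, 0, 0], "spin": 0.145},
    {"hand": 0, "slide": [0, 0, 0], "spin": 0.145},
    {"hand": 0, "slide": [0, 0, 0], "spin": 0.145},
    {"hand": 0, "slide": [0, 0, 0], "spin": 0.145},
    {"hand": 0, "slide": [0, 0, 0], "spin": 0.145},
    {"hand": 0, "slide": [0, 0, 0], "spin": 0.145},
    {"hand": 0, "slide": [0, 0, 0], "spin": 0.145},
    {"hand": 0, "slide": [0, 0, 0], "spin": 0.025},
    {"hand": 0, "slide": [0, 0, 0], "spin": 0}
  ]
}}

```text
clock: 11.0
tcp_pos: [0.6037, 0.0829, 0.3084]
ee_rot: [-0.0, 0.909, 0.416, -0.001]
ft_force: [0.4, -0.5, 0.1]
finger_gap: 1.001
```

```bash
python3 -c "
from h import *
np.set_printoptions(precision=4,suppress=True)
to([.6045,.083,.191],-.715)
st=robot.get_state();c=cam('wrist',st);W=viewer.grab_frame('wrist');cv2.imwrite('pics/w6.png',W)
print(proj(c,[.6045,.083,.22]))
for s in(-23,23): print(proj(c,[.6045+s*.001*np.cos(.855),.083+s*.001*np.sin(.855),.22]))
"
```

```text
t 11.0 tcp [0.6037 0.0829 0.3084] yaz -0.712 J [0.12 0.33 1.26 0.   1.55 0.83] F [ 0.4 -0.5  0.1] gap 1.001 tilt 0.0029
delta cm tool [ 0.08  0.08 11.74] spin 0.003
[323.8128 193.2495]
[323.7168 218.7683]
[323.9128 166.6392]
```

View pics/w6.png

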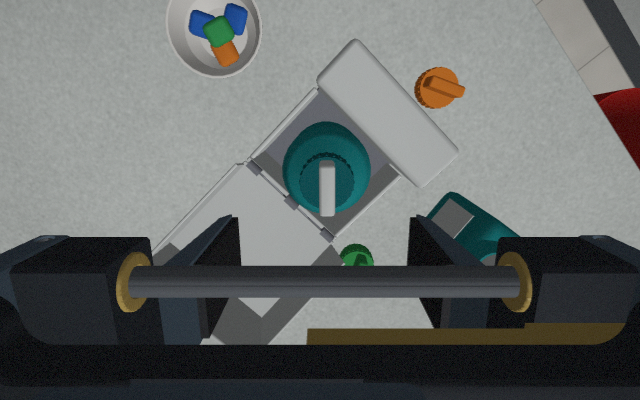

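The wrist view shows the bar vertical at about (328,162)-(328,215), aligned with the pads. It's about 4 px right of the predicted position, so I'll measure that.

```bash
python3 -c "
from h import *
np.set_printoptions(precision=4,suppress=True)
st=robot.get_state();c=cam('wrist',st);W=cv2.imread('pics/w6.png')
hsv=cv2.cvtColor(W,cv2.COLOR_BGR2HSV); x0,y0,x1,y1=305,155,350,225
m=cv2.inRange(hsv[y0:y1,x0:x1],(0,0,110),(180,60,255)); k,l,s,cc=cv2.connectedComponentsWithStats(m)
print([(s[i].tolist(),(cc[i]+[x0,y0]).round(1)) for i in range(1,k) if s[i][4]>30])
i=1+np.argmax(s[1:,4]); ys,xs=np.nonzero(l==i)
for r in range(5,65,6): print(r+y0, xs[ys==r].min()+x0 if (ys==r).any() else 0, xs[ys==r].max()+x0 if (ys==r).any() else 0)
p=onz(c,cc[i]+[x0,y0],.22); print(p); to([p[0],p[1],.193],st=st)
"
```

```text
[([14, 11, 16, 51, 760], array([326.9, 190.9])), ([0, 54, 18, 16, 142], array([310.6, 218.6]))]
160 0 0
166 329 333
172 319 334
178 320 334
184 320 334
190 320 334
196 320 334
202 320 334
208 320 334
214 320 334
[0.608  0.0828 0.22  ]
t 11.05 tcp [0.6039 0.0829 0.3088] yaz -0.712 J [0.12 0.33 1.26 0.   1.55 0.83] F [-0.2 -0.4  1. ] gap 1.004 tilt 0.0022
delta cm tool [ 0.28  0.34 11.58] spin None
```

Call:
{"api": "drive_tool", "payload": {
  "deltas": [
    {"hand": 0, "slide": [0.2, 0.25, 3], "spin": 0},
    {"hand": 0, "slide": [0, 0, 3], "spin": 0},
    {"hand": 0, "slide": [0, 0, 3], "spin": 0},
    {"hand": 0, "slide": [0, 0, 2], "spin": 0},
    {"hand": 0, "slide": [0, 0, 0.5], "spin": 0},
    {"hand": 1, "slide": [0, 0, 0], "spin": 0},
    {"hand": 1, "slide": [0, 0, 0], "spin": 0},
    {"hand": 1, "slide": [0, 0, 0], "spin": 0},
    {"hand": 1, "slide": [0, 0, 0], "spin": 0},
    {"hand": 1, "slide": [0, 0, 0], "spin": 0},
    {"hand": 1, "slide": [0, 0, 0], "spin": 0},
    {"hand": 1, "slide": [0, 0, 0], "spin": 0},
    {"hand": 1, "slide": [0, 0, 0], "spin": 0},
    {"hand": 1, "slide": [0, 0, 0], "spin": 0},
    {"hand": 1, "slide": [0, 0, 0], "spin": 0},
    {"hand": 1, "slide": [0, 0, 0], "spin": 0},
    {"hand": 1, "slide": [0, 0, 0], "spin": 0},
    {"hand": 1, "slide": [0, 0, 0], "spin": 0}
  ],
  "newtons": 25
}}

```text
clock: 12.85
tcp_pos: [0.6075, 0.0829, 0.1949]
ee_rot: [-0.0, 0.91, 0.415, -0.0]
ft_force: [0.2, -0.1, -0.3]
finger_gap: 0.149
```

```bash
python3 -c "
from h import *
to([.606,.083,.193],-.712); print(robot.get_state()['wrist_torque'].round(2))
"
```

```text
t 12.85 tcp [0.6075 0.0829 0.1949] yaz -0.714 J [0.12 0.38 1.47 0.   1.29 0.83] F [ 0.2 -0.1 -0.3] gap 0.149 tilt 0.0002
delta cm tool [-0.09 -0.12  0.19] spin -0.002
[-0.01  0.17  0.02]
```

The bar is gripped: opening 13.6 mm, no side load. I'll try the ordinary direction first, counter-clockwise from above, which is negative spin, in small steps.

Call:
{"api": "drive_tool", "payload": {
  "deltas": [
    {"hand": 1, "slide": [0, 0, 0], "spin": -0.05},
    {"hand": 1, "slide": [0, 0, 0], "spin": -0.05},
    {"hand": 1, "slide": [0, 0, 0], "spin": -0.05},
    {"hand": 1, "slide": [0, 0, 0], "spin": 0}
  ]
}}

```text
clock: 13.25
tcp_pos: [0.6076, 0.0827, 0.1949]
ee_rot: [0.0, 0.876, 0.482, -0.0]
ft_force: [0.2, 0.3, -0.6]
finger_gap: 0.144
```

```bash
python3 -c "
from h import *
to([.6075,.083,.195],-.714); print(robot.get_state()['wrist_torque'].round(2))
"
```

```text
t 13.25 tcp [0.6076 0.0827 0.1949] yaz -0.564 J [ 0.12  0.38  1.47 -0.    1.29  0.68] F [ 0.2  0.3 -0.6] gap 0.144 tilt 0.0002
delta cm tool [ 0.02 -0.02 -0.01] spin 0.15
[-0.13  0.1  -0.05]
```

It turned 8.6° with almost no torque, past the 5° limit of the tightening way. I'll continue and check.

Call:
{"api": "drive_tool", "payload": {
  "deltas": [
    {"hand": 1, "slide": [0, 0, 0], "spin": -0.08},
    {"hand": 1, "slide": [0, 0, 0], "spin": -0.08},
    {"hand": 1, "slide": [0, 0, 0], "spin": -0.08},
    {"hand": 1, "slide": [0, 0, 0], "spin": -0.08},
    {"hand": 1, "slide": [0, 0, 0], "spin": 0}
  ]
}}

```text
clock: 13.75
tcp_pos: [0.6076, 0.0828, 0.1949]
ee_rot: [0.0, 0.788, 0.615, 0.0]
ft_force: [-0.6, 0.2, -0.5]
finger_gap: 0.146
```

```bash
python3 -c "
from h import *
to([.6075,.083,.195],-.714); print(robot.get_state()['wrist_torque'].round(2))
S=viewer.grab_frame('scene');cv2.imwrite('pics/c7.png',cv2.resize(S[140:260,270:410],None,fx=5,fy=5,interpolation=2))
"
```

```text
t 13.75 tcp [0.6076 0.0828 0.1949] yaz -0.245 J [0.12 0.38 1.47 0.   1.29 0.36] F [-0.6  0.2 -0.5] gap 0.146 tilt 0.0001
delta cm tool [ 0.02 -0.02 -0.01] spin 0.469
[-0.12  0.03 -0.01]
```

View pics/c7.png

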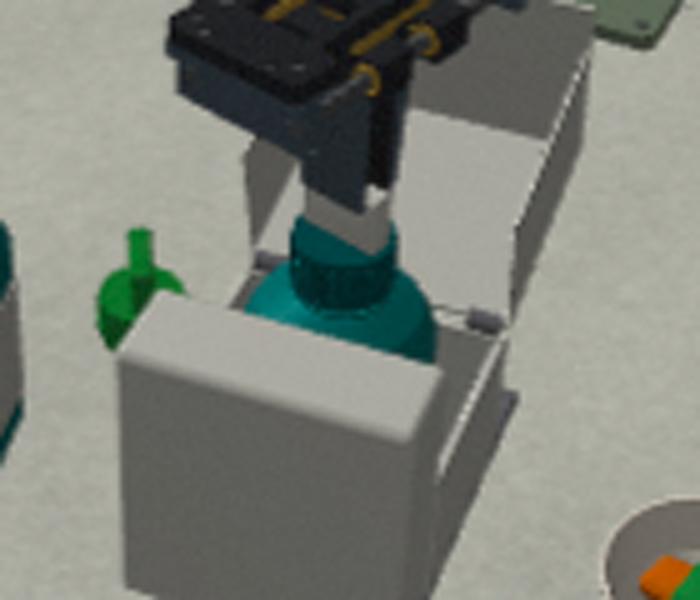

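The scene crop shows the bar, at about (345,220), turned with the fingers and now seen broadside, so it is an ordinary thread. I'll turn on to 60° and try a gentle lift.

Call:
{"api": "drive_tool", "payload": {
  "deltas": [
    {"hand": 1, "slide": [0, 0, 0], "spin": -0.083},
    {"hand": 1, "slide": [0, 0, 0], "spin": -0.083},
    {"hand": 1, "slide": [0, 0, 0], "spin": -0.083},
    {"hand": 1, "slide": [0, 0, 0], "spin": -0.083},
    {"hand": 1, "slide": [0, 0, 0], "spin": -0.083},
    {"hand": 1, "slide": [0, 0, 0], "spin": -0.083},
    {"hand": 1, "slide": [0, 0, 0], "spin": -0.083},
    {"hand": 1, "slide": [0, 0, 0], "spin": 0},
    {"hand": 1, "slide": [0, 0, -0.3], "spin": 0},
    {"hand": 1, "slide": [0, 0, -0.3], "spin": 0},
    {"hand": 1, "slide": [0, 0, 0], "spin": 0}
  ]
}}

```text
clock: 14.9
tcp_pos: [0.6077, 0.0829, 0.2015]
ee_rot: [0.0, 0.579, 0.815, 0.0]
ft_force: [0.1, 0.8, 0.5]
finger_gap: 0.146
```

```bash
python3 -c "
from h import *
to([.6075,.083,.195],-.714); print(robot.get_state()['wrist_torque'].round(2))
"
```

```text
t 14.9 tcp [0.6077 0.0829 0.2015] yaz 0.336 J [ 0.12  0.37  1.46  0.    1.31 -0.22] F [0.1 0.8 0.5] gap 0.146 tilt 0.0007
delta cm tool [ 0.01 -0.02  0.65] spin 1.05
[ 0.02  0.12 -0.02]
```

It rises freely. I'll lift about 75 mm more.

Call:
{"api": "drive_tool", "payload": {
  "deltas": [
    {"hand": 1, "slide": [0, 0, -0.7], "spin": 0},
    {"hand": 1, "slide": [0, 0, -1], "spin": 0},
    {"hand": 1, "slide": [0, 0, -1.2], "spin": 0},
    {"hand": 1, "slide": [0, 0, -1.2], "spin": 0},
    {"hand": 1, "slide": [0, 0, -1.2], "spin": 0},
    {"hand": 1, "slide": [0, 0, -1.2], "spin": 0},
    {"hand": 1, "slide": [0, 0, -1], "spin": 0},
    {"hand": 1, "slide": [0, 0, 0], "spin": 0},
    {"hand": 1, "slide": [0, 0, 0], "spin": 0},
    {"hand": 1, "slide": [0, 0, 0], "spin": 0}
  ]
}}

```text
clock: 15.9
tcp_pos: [0.6072, 0.0828, 0.2752]
ee_rot: [-0.001, 0.579, 0.816, -0.0]
ft_force: [0.0, 0.5, -0.8]
finger_gap: 0.15
```

```bash
python3 -c "
from h import *
to([.6075,.083,.195],-.714); st=robot.get_state(); print(st['wrist_torque'].round(2),abs(st['joint_velocities']).max())
S=viewer.grab_frame('scene');T=viewer.grab_frame('top');cv2.imwrite('pics/t8.png',T);cv2.imwrite('pics/s8.png',S);cv2.imwrite('pics/c8.png',cv2.resize(S[100:280,230:450],None,fx=3.3,fy=3.3,interpolation=2))
"
```

```text
t 15.9 tcp [0.6072 0.0828 0.2752] yaz 0.337 J [ 0.12  0.35  1.32  0.    1.48 -0.22] F [ 0.   0.5 -0.8] gap 0.15 tilt 0.0015
delta cm tool [0.01 0.05 8.02] spin 1.051
[-0.07  0.    0.  ] 0.002163610299507621
```

View pics/c8.png

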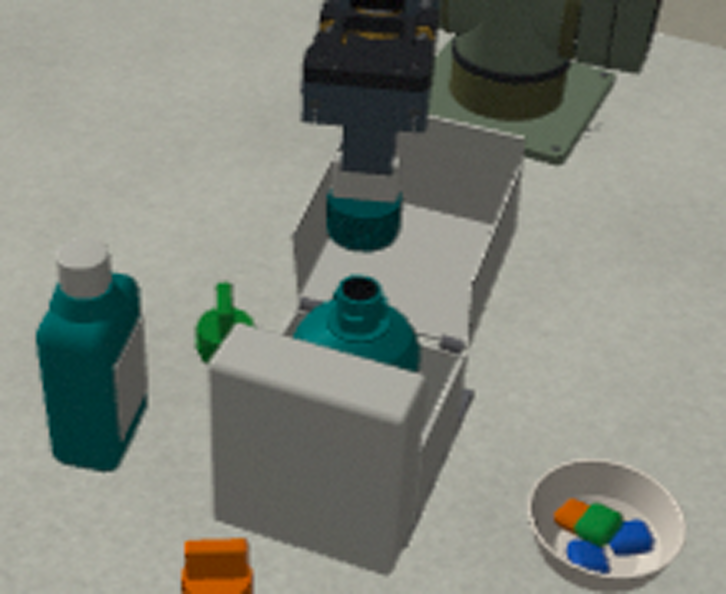

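View pics/t8.png

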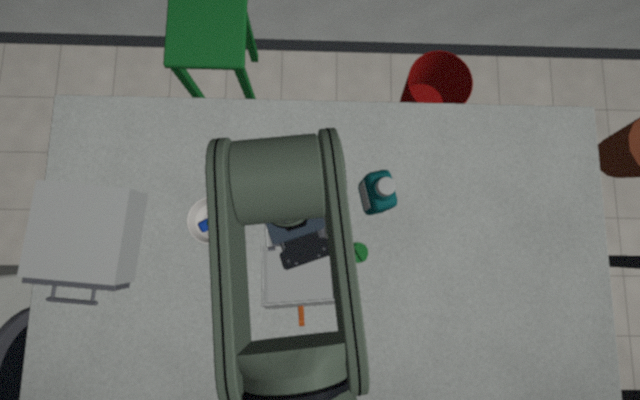

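The cap is held upright about 54 mm above the open neck: crop (364,220) over the mouth at (360,290). The bottle and bowl stand where they were. I'll do a numeric check of the hood angle and the bottle and bowl before signing off.

```bash
python3 - <<'E'
from h import *
np.set_printoptions(precision=4,suppress=True)
cs=cam('scene'); yaw=.065; c,s=np.cos(yaw),np.sin(yaw)
D=lambda p:np.array([.606,.083,0])+[c*p[0]-s*p[1],s*p[0]+c*p[1],p[2]]
for th in(1.1,1.2,1.25,1.3,1.35):
    x=-.062-(-.112*np.cos(th)+.134*np.sin(th)); z=.1+.134*np.cos(th)+.112*np.sin(th)
    print(th,'left corner px',proj(cs,D([x,.075,z])).round(1),'right',proj(cs,D([x,-.075,z])).round(1))
A=cv2.imread('pics/scene0.png');B=cv2.imread('pics/s8.png');C=cv2.imread('pics/s5.png')
for n,(x0,y0,x1,y1) in dict(refill=(238,168,280,248),bowl=(385,235,442,282)).items():
    print(n,'mean diff',cv2.absdiff(A,B)[y0:y1,x0:x1].mean().round(2), 'shift',cv2.phaseCorrelate(*[cv2.cvtColor(i[y0:y1,x0:x1],6).astype(np.float64) for i in(A,B)])[0])
cv2.imwrite('pics/c9.png',cv2.resize(C[110:210,310:400],None,fx=6,fy=6,interpolation=2))
E
```

```text
1.1 left corner px [386.4 141.3] right [330.7 128.1]
1.2 left corner px [387.7 140.8] right [332.7 127.8]
1.25 left corner px [388.2 140.8] right [333.7 127.9]
1.3 left corner px [388.8 141. ] right [334.6 128.2]
1.35 left corner px [389.2 141.3] right [335.5 128.6]
refill mean diff 4.28 shift (0.46076065016476164, 0.0005789217451521722)
bowl mean diff 5.35 shift (0.02432336710070615, 0.014897162412477627)
```

View pics/c9.png

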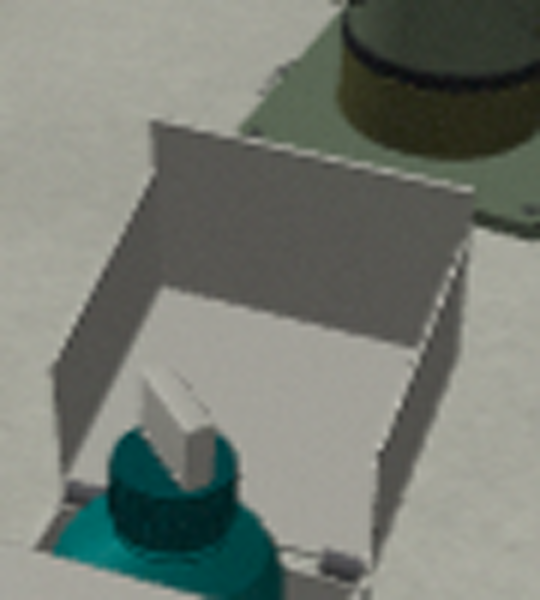

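```bash
python3 -c "
from cell import robot
print(robot.sign_off()); s=robot.get_state(); print(s['clock'],s['finger_gap'],s['tcp_pos'])"
```

```text
the job is handed in; nothing more can be done
None
the job is handed in; nothing more can be done
```

The hood is down and the cap is off. I handed the job in at about 16 s with the gripper still holding the cap upright over the open neck; `sign_off` reports no verdict.

**What I did:** I gripped the orange tab and pulled the hood along its arc until it met the stop, where the upward force rose to about 11 N. I then gripped the cap bar and turned it counter-clockwise, the ordinary way. It gave at once with almost no torque, so I never had to try the reverse. I turned it 60° and lifted it straight up about 80 mm.

**Last checks:**
- **Hood:** its upper corners in the scene image fit about 1.3 to 1.35 rad to within 2 px. The corners shift little with angle, so the jump in force at the stop is the stronger evidence.
- **Cap:** it is at rest in the grip, with the opening at 13.6 mm on the 14 mm bar. The rim is about 54 mm above the mouth and over the neck's axis, and the tool is tilted less than 0.002 rad.
- **Bottle and bowl:** both stand upright and moved less than half a pixel in the scene image.

**Disagreement:** the wrist camera put the bar about 2.5 mm further in x than the two fixed cameras did. I aimed between them, and the grip closed with no side load. A side force of up to 9 N built up on the tab during the pull, which I partly eased off.

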